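# Mist the scanner glass and hold a carved sample flush on it

### The job

Clean the sloped scanner glass with a short press on the red nozzle cap of the clamped canister: all the way down, then let it spring back up. Then take the carved wooden sample by the grip on its back, tilt it to the slope of the glass, lay it square in the white frame and push the sprung glass in about half of its travel, gently, never down to its stop. Finish like that, still gripping the sample and holding it flush and pressed for the scan; leave everything else where it is.

Things in the scene. Friction and masses are not known exactly. Their poses are not given: they have to be found in the camera images.
- cap_top (a point): Centre of the flat top (28 mm across) of the red nozzle cap, a round button 32 mm across, 24 mm tall, on a fixed aluminium spray canister (56 mm across, green band) clamped to the bench left of the scanning stage. About 188 mm above the bench; z up. Its short white nozzle points at the stage.
- cap (a joint): How far the nozzle cap is pressed, m: 0 up, 0.008 fully down. Moves straight down, springs back; takes about 3 N to start and 6.5 N fully down.
- face (a point): Centre of the upper face of the dark glass platen of the scanning stage. z points out of the glass, square to it; x up the slope; y level, across the slope. The face slopes down towards the robot by 14 to 32 degrees, different each time but locked; its centre is about 110 mm above the bench. This point moves with the platen when it is pushed in.
- platen (a joint): How far the sprung glass platen is pushed in along its own normal (face -z), m: 0 out, 0.014 at its stop. Takes about 2.5 N to start and 0.8 N more for each mm (about 8 N at half travel).
- stage: The fixed scanning stage, origin at the centre of its 150 x 150 mm base on the bench, with two blue cheeks. It carries the sprung glass platen: 120 (down the slope) x 104 (across) x 8 mm, with a painted white frame, 86 x 64 mm inside, which the sample just fills, 84 mm side along the slope. The platen's tilt cannot be changed.
- sample_mid (a point): Middle of the carved sample, 29 mm above its flat underside (the side to scan) and 29 mm below the top of its grip; z points out of the grip. Lies flat on the bench right of the stage. On the glass its x goes along the slope (either way round), and when flush this point is 29 mm off the face.
- sample: The same sample, about 140 g: a dark walnut plate 84 (x) x 64 (y) x 10 (z) mm with a pale wooden grip upright on the middle of its back, 30 (x) x 22 (y) mm and 48 mm tall (top 58 mm above the underside). Origin at the centre of its underside, axes as sample_mid.
- tin: Yellow wax tin, 60 mm across, 42 mm tall, loose; leave alone. Origin at its base.
- mallet: Small hammer lying at the left, loose; leave alone.
- brush: Brush lying behind the stage, loose; leave alone.
- driver: Screwdriver lying at the far right, loose; leave alone.
- mug: Blue mug, 80 mm across, 90 mm tall, at the left, loose; leave alone. Origin at its base.
- jar: Amber jar, 64 mm across, 100 mm tall, at the right near the robot, loose; leave alone. Origin at its base.
Mind the look-alikes: they are no part of the job. Leave any orange or pink look-alike of the part that bears cap_top alone.

How it is judged:
By the outcome, as a careful person would: the job done as asked, in the order asked, and still so for the second after the job is handed in, while the arm keeps its last pose, push and grip.
It also fails if it takes over 51 s, if anything falls off the work surface, if the arm or the gripper's body presses on something with over 40 N, if the wrist force passes 120 N, or if a joint passes its speed limit or range.

### The arm

A 6-joint arm with a two-finger parallel gripper is mounted at the origin on the work surface. World frame = base frame: x ahead of the robot, y to its left, z up, the work surface at z = 0. Lengths are in m, angles in degrees, forces in N, time in s.
With the tool pointing down it reaches from about 0.35 to 0.875 m from the base axis. Payload 4.2 kg.
Tool frame: the origin (TCP) lies on the centre line of the jaws, within the pads' length; the fingertips stand 11 mm ahead of it and the grasp point (between the pads) lies 8 mm behind it; z points along the fingers, y is the line along which they close (so a half turn about z gives the same grasp; the last joint's range is limited). The gripper opens to 85 mm and grips with 20 to 120 N. Pads are 22 mm wide; open, the fingers measure 114 mm over their backs; the gripper's body (76 mm by 85 mm) begins 54 mm behind the grasp point. The pads swing forward as they close: fully open they stand 13 mm farther back than shut.
Start: joints at [-61.96, 22.042, 0.453, 0, -68.411, -14.817], TCP at [0.143, -0.608, 0.242] pointing down, gripper open.
Joint ranges: [-179.83, 179.83], [-69.29, 118.12], [-61.27, 80.66], [-181.25, 117.63], [-171.15, -9.14], [-177.46, 177.46]. Speed limits (degrees/s): [159.86, 159.86, 180, 180, 180, 180].

### API

Orientations are given as [roll, pitch, yaw] about the fixed x, y, z axes, in that order (R = Rz(yaw) Ry(pitch) Rx(roll)).
In Python, from cell import sensors, cams, workorder gives the robot as it stands. The module is installed in compiled form; this text tells all that it offers.
- The arm moves only by the tool jog_arm, never from a script. Its argument "commands" is a list of rows, each an object with "jaw": the gripper command: -1 is shut, 1 is fully open, values between are in proportion; "xyz": the shift along the world's x, y, z scaled (see below), a list of three; "twist": the turn about the world's z scaled (see below). In form: [{"jaw": jaw, "xyz": [x, y, z], "twist": twist}, ...]. A call has 1 to 20 rows; each row is the pose to reach, as a shift and turn from the pose commanded when the call began, turning the shorter way round; what a row does not reach only later rows make up. The controller multiplies each number of a shift by 0.5 m and each number of a turn by 180 degrees. A row lasts 1/12 s, in which the tool goes at most 41.7 mm and 7.16 degrees, less where a joint would pass 70% of its speed; a pose out of reach is approached as far as the arm can. A call with a number of a shift or a turn outside -1 to 1 is refused whole. A call with a gripper value outside its range is refused whole. The fingers move at their own pace and stop on an object; the grip force is fixed at half the most. Time passes only in rows, so rows that repeat a pose let the fingers close. It gives the time, the measured TCP pose, the force, the opening and the grip force at its end, in the units of the state.
- sensors.read_state(): the state, without advancing time (a new reading comes with each control period).
- cams.read_camera(name): name is "side" or "top"; returns the picture (400x640x3 uint8, red, green, blue); there is no depth.
- cams.camera_info(name): a dict with "intrinsics" (3x3 intrinsics, pixels), "D" ([k1, k2, p1, p2, k3] as OpenCV has them; the pictures are not rectified), "R" (3x3) and "t" (3): a world point X has camera coordinates R X + t. Camera axes: x right, y down, z forward; pixel columns grow to the right and rows downward; lengths in m; the calibration is good to about 2 mm. A picture is of the moment at which its call begins. camera_info takes no time and is no camera call.
- workorder.hand_in(): hands the job in; it is judged then, once.
The state is a dict: "time_s": time; "q": joint angles; "joint_vel": joint speeds; "tau": joint torques, N m; "position": TCP position; "eef_rot": TCP orientation; "wrist_force": force on the tool from outside, world axes, zero at the start; "torque": the same for the moment, N m; "grip_width": finger opening in m; "gripper_force": force on a finger pad.
Only numpy, scipy, OpenCV 4.12 (cv2) and the standard library are available. Lean on these libraries where they do the work, as an engineer would, in place of code of your own. Each camera call takes 0.05 s, during which the arm holds its last target. There are 200 camera calls.

## Working session

There is one attempt and no reset: what is moved stays moved. The work goes in short steps, Python scripts to look and compute and a tool call to move; the robot and the scene stay as the last step left them, time stands still between calls to the robot, and variables do not carry over. Pictures are saved under pics/ and viewed, at most 10 in all, crops included, and the job is handed in when it is done.

Besides the shell and the picture viewer there is one more tool, called after "Emit:" as name(argument=value, ...) on one line, values as JSON. jog_arm: Moves the arm, as the interface text tells. Its arguments: {"type":"object","properties":{"commands":{"type":"array"}},"required":["commands"]}

```bash
mkdir -p pics
cat > h.py <<'E'
import numpy as np, cv2
from cell import sensors, cams, workorder
def cam(n):
    i=cams.camera_info(n); return [np.array(i[k],float) for k in("intrinsics","D","R","t")]
def snap(n,f):
    im=cams.read_camera(n); cv2.imwrite("pics/"+f,im[:,:,::-1]); return im
def load(f): return cv2.imread("pics/"+f)
def ray(n,p):
    K,D,R,t=cam(n); u=cv2.undistortPoints(np.array(p,float).reshape(-1,1,2),K,D).reshape(-1,2)
    d=np.c_[u,np.ones(len(u))]@R; return -R.T@t,d
def onz(n,p,z):
    o,d=ray(n,p); return o+d*((z-o[2])/d[:,2])[:,None]
def proj(n,X):
    K,D,R,t=cam(n); return cv2.projectPoints(np.array(X,float).reshape(-1,1,3),cv2.Rodrigues(R)[0],t,K,D)[0].reshape(-1,2)
def tri(pa,pb,a="top",b="side"):
    oa,da=ray(a,pa); ob,db=ray(b,pb); out=[]
    for x,y in zip(da,db):
        s=np.linalg.lstsq(np.c_[x,-y],ob-oa,rcond=None)[0]; A=oa+x*s[0];B=ob+y*s[1]; out.append(np.r_[(A+B)/2,np.linalg.norm(A-B)])
    return np.array(out)
E
python3 - <<'E'
from h import *
np.set_printoptions(precision=3,suppress=True)
for n in("top","side"):
    snap(n,n+"0.png"); K,D,R,t=cam(n); print(n,-R.T@t,R[2],K[0,0],D)
print(sensors.read_state())
E
```

```text
top [ 0.35  -0.022  1.343] [ 0.097  0.002 -0.995] 410.4118951839319 [-0.031  0.     0.     0.     0.   ]
side [-0.232  0.769  1.237] [ 0.449 -0.512 -0.733] 517.6735595547083 [-0.116  0.     0.     0.     0.   ]
{'time_s': 0.1, 'q': array([-61.959,  22.087,   0.388,  -0.024, -68.411, -14.815]), 'joint_vel': array([ 0.115, -0.031,  0.054,  0.193,  0.03 ,  0.027]), 'tau': array([ -0.001, -39.332,  18.893,   4.198,  -0.003,   0.   ]), 'position': array([ 0.143, -0.608,  0.241]), 'eef_rot': array([ 179.888,   -0.007, -166.782]), 'wrist_force': array([0.69 , 0.218, 0.165]), 'torque': array([-0.004,  0.008, -0.003]), 'gripper_force': 0.0, 'grip_width': 0.08543892061954272}
```

View pics/top0.png

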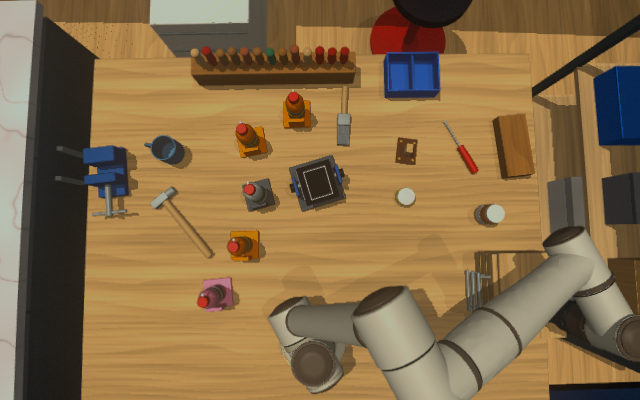

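View pics/side0.png

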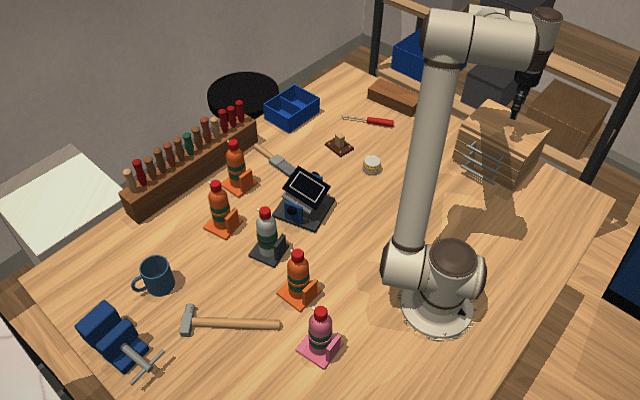

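The top view has the stage at (318,183), the sample at (406,151), and the grey canister at (257,192). The side view has the grey canister at (265,230) with its cap at (265,213), the stage at (306,190), and the sample at (340,145).

The caps that could be confused, in top pixels, are grey (253,188), orange (295,97), (247,130) and (236,246), and pink (210,298). By the description (aluminium with a green band), it is the grey one. I'll check it in a close crop.

Run:
```python
from h import *
a=load("top0.png")[125:225,235:425]; b=load("side0.png")[120:270,235:385]
a=cv2.resize(a,None,fx=4,fy=4,interpolation=2); b=cv2.resize(b,None,fx=4,fy=4,interpolation=2)
cv2.imwrite("pics/ctop.png",a); cv2.imwrite("pics/cside.png",b)
```

```text
(no output)
```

View pics/ctop.png

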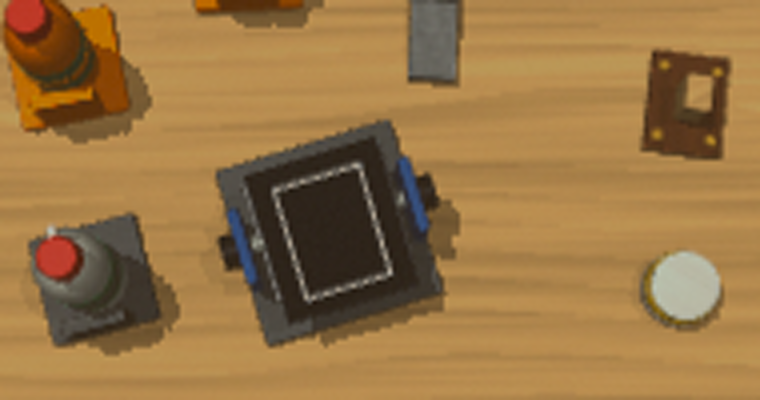

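View pics/cside.png

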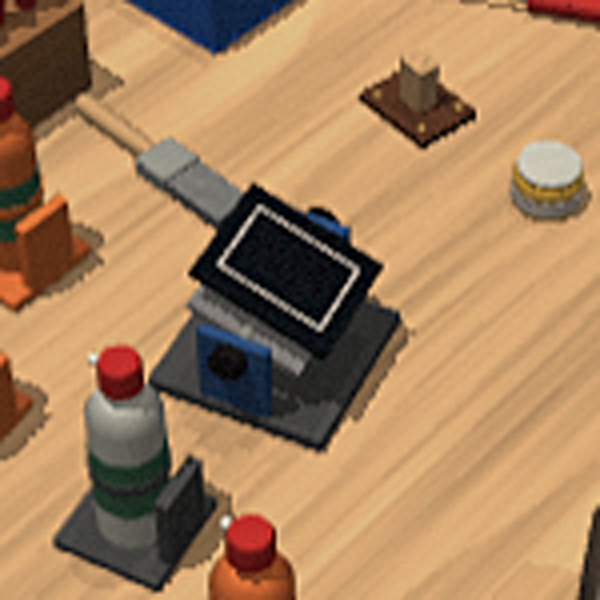

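The crops confirm it: the grey can with the green band has its red cap at top (249,189) and side (265,211). The frame corners, sample plate and pale grip top are all clear. Now I'll measure.

Run:
```python
from h import *
from scipy.optimize import least_squares
np.set_printoptions(precision=4,suppress=True)
U=4
def up(f,x0,y0,x1,y1):
    return cv2.resize(load(f)[y0:y1,x0:x1],None,fx=U,fy=U,interpolation=cv2.INTER_CUBIC).astype(int)
def full(p,x0,y0): return (np.array(p,float)+.5)/U-.5+np.array([x0,y0])
def quad(m):
    c=max(cv2.findContours(m.astype(np.uint8),cv2.RETR_EXTERNAL,cv2.CHAIN_APPROX_NONE)[0],key=cv2.contourArea)
    h=cv2.convexHull(c)
    return cv2.approxPolyN(h,4,ensure_convex=True).reshape(-1,2) if hasattr(cv2,'approxPolyN') else cv2.approxPolyDP(h,.05*cv2.arcLength(h,True),True).reshape(-1,2)
F={}
for n,box in(("top",(295,158,345,206)),("side",(285,165,332,208))):
    im=up(n+"0.png",*box); g=im.min(2); m=(g>95)
    # frame = closed component containing hole: dark inside region from centre
    dark=(im.max(2)<100).astype(np.uint8); 
    k,l,st,ce=cv2.connectedComponentsWithStats(dark,connectivity=4)
    cx,cy=((306+14,183) if n=="top" else (307,187)); lab=l[int((cy-box[1])*U),int((cx-box[0])*U)]
    inn=quad(l==lab); q=full(inn,*box[:2]); print(n,q,st[lab][4]); F[n]=q
def order(q,guess):return np.array([q[np.argmin(np.linalg.norm(q-g,axis=1))] for g in guess])
gt=np.array([(274,188),(360,164),(392,272),(308,300)])/4+(235,125)
gs=np.array([(219,263),(260,206),(360,268),(321,331)])/4+(235,120)
ct,cs=order(F["top"],gt),order(F["side"],gs)
P=tri(ct,cs); print(P)
Q=P[:,:3]; print("edges",[np.linalg.norm(Q[i]-Q[i-1]) for i in range(4)],Q.mean(0))
def corners(p):
    yaw,t=p[3:5]; x=np.array([np.cos(t)*np.cos(yaw),np.cos(t)*np.sin(yaw),np.sin(t)]); y=np.array([-np.sin(yaw),np.cos(yaw),0])
    a,b=.0425,.0315
    return p[:3]+np.array([a*x+b*y,a*x-b*y,-a*x-b*y,-a*x+b*y])
f=lambda p:np.r_[(proj("top",corners(p))-ct).ravel(),(proj("side",corners(p))-cs).ravel()]
r=least_squares(f,np.r_[Q.mean(0),.2,.4]); print("face",r.x[:3],np.degrees(r.x[3:]),"res",r.fun.round(2))
# cap
for n,box in(("top",(240,178,262,200)),("side",(252,202,278,224))):
    im=up(n+"0.png",*box); m=(im[:,:,2]>130)&(im[:,:,1]<80)&(im[:,:,0]<80)
    ys,xs=np.nonzero(m); c=full([xs.mean(),ys.mean()],*box[:2]); print(n,"red centroid",c,"bbox",full([xs.min(),ys.min()],*box[:2]),full([xs.max(),ys.max()],*box[:2]), onz(n,[c],.188 if n=="top" else .180))
# sample
im=up("top0.png",390,130,425,170); hsv=cv2.cvtColor(im.clip(0,255).astype(np.uint8),cv2.COLOR_BGR2HSV)
m=((im.max(2)<125)).astype(np.uint8); c=max(cv2.findContours(m,0,1)[0],key=cv2.contourArea); rc=cv2.minAreaRect(c)
b=full(cv2.boxPoints(rc),390,130); B=onz("top",b,.010); print("plate",B.mean(0),[np.linalg.norm(B[i]-B[i-1]) for i in range(4)],[np.degrees(np.arctan2(*(B[i]-B[i-1])[[1,0]])) for i in range(4)])
m=(im[:,:,0]>110); hull=np.zeros(m.shape,np.uint8); cv2.fillPoly(hull,[np.int32(cv2.boxPoints(rc))],1); hull=cv2.erode(hull,np.ones((9,9)))
k,l,st,ce=cv2.connectedComponentsWithStats((m&(hull>0)).astype(np.uint8)); i=1+np.argmax(st[1:,4]); c=cv2.findContours((l==i).astype(np.uint8),0,1)[0][0]; rc=cv2.minAreaRect(c)
B=onz("top",full(cv2.boxPoints(rc),390,130),.058); print("grip top",B.mean(0),st[i],[np.linalg.norm(B[i]-B[i-1]) for i in range(4)],[np.degrees(np.arctan2(*(B[i]-B[i-1])[[1,0]])) for i in range(4)])
```

```text
top [[344.375 205.375]
 [294.625 205.375]
 [294.625 165.375]
 [344.375 150.625]] 29352
side [[323.375 187.125]
 [314.375 200.875]
 [290.125 185.375]
 [299.625 171.875]] 7228
[[ 0.532   0.0407  0.1368  0.0335]
 [ 0.6099 -0.1051  0.0283  0.0004]
 [ 0.4494 -0.0811  0.0858  0.0546]
 [ 0.4197  0.0457  0.153   0.0149]]
edges [np.float64(0.11351068806765457), np.float64(0.19783475113599805), np.float64(0.17227481920624244), np.float64(0.14648457527148281)] [ 0.5027 -0.0249  0.101 ]
face [ 0.4983 -0.0206  0.109 ] [5.2232 7.7523] res [ 12.33   3.82 -16.7   16.46 -13.88 -10.37  15.21  -8.25  -0.52  -1.58
   2.75   0.05   1.18  -0.71  -2.3   -2.07]
top red centroid [248.5114 188.7847] bbox [243.625 183.625] [253.375 193.625] [[0.4721 0.1785 0.188 ]]
side red centroid [264.1842 210.1383] bbox [258.875 206.375] [269.875 216.125] [[0.4756 0.1756 0.18  ]]
plate [ 0.6106 -0.3099  0.01  ] [np.float64(0.06689574202825828), np.float64(0.08768170083960447), np.float64(0.06734402661664479), np.float64(0.08768504812961374)] [np.float64(82.97724676809558), np.float64(-7.982652203741406), np.float64(-97.02727046587702), np.float64(171.72440838165022)]Traceback (most recent call last):
  File "<stdin>", line 41, in <module>
    return _wrapfunc(a, 'argmax', axis=axis, out=out, **kwds)
    return bound(*args, **kwds)
ValueError: attempt to get argmax of an empty sequence
```

```bash
cat > face.py <<'E'
from h import *
from scipy.optimize import least_squares
np.set_printoptions(precision=4,suppress=True)
U=4
def up(f,x0,y0,x1,y1):
    return cv2.resize(load(f)[y0:y1,x0:x1],None,fx=U,fy=U,interpolation=cv2.INTER_CUBIC).astype(int)
def full(p,x0,y0): return (np.array(p,float)+.5)/U-.5+np.array([x0,y0])
def quad(m):
    c=max(cv2.findContours(m.astype(np.uint8),0,1)[0],key=cv2.contourArea); return cv2.approxPolyN(cv2.convexHull(c),4,ensure_convex=True).reshape(-1,2)
E
python3 - <<'E'
from face import *
gt=np.array([(274,188),(360,164),(392,272),(308,300)])/4+(235,125)
gs=np.array([(219,263),(260,206),(360,268),(321,331)])/4+(235,120)
C={}
for n,box,g in(("top",(295,158,345,206),gt),("side",(285,165,332,208),gs)):
    im=up(n+"0.png",*box); v=im.min(2)
    poly=np.zeros(v.shape,np.uint8); c=g.mean(0); G=((c+(g-c)*1.12-box[:2])+.5)*U; cv2.fillPoly(poly,[np.int32(G)],1)
    m=(poly>0)&(v>75); w=v*m
    # fit line to bright ridge on each side
    L=[]
    for i in range(4):
        a,b=(g[i]-box[:2]+.5)*U,(g[(i+1)%4]-box[:2]+.5)*U
        d=(b-a)/np.linalg.norm(b-a); nn=np.array([-d[1],d[0]]); ys,xs=np.nonzero(m); p=np.c_[xs,ys]-a
        k=(abs(p@nn)<9)&((p@d)>10)&((p@d)<np.linalg.norm(b-a)-10)
        wt=(v[m][k]-60.); X=np.c_[xs,ys][k].astype(float); mu=(X*wt[:,None]).sum(0)/wt.sum()
        e,V=np.linalg.eigh(((X-mu)*wt[:,None]).T@(X-mu)); nv=V[:,0]; L.append(np.r_[nv,-nv@mu]); print(n,i,k.sum(),np.sqrt(e[0]/wt.sum())/U)
    q=[]
    for i in range(4):
        h=np.cross(L[i-1],L[i]); q.append(h[:2]/h[2])
    C[n]=full(q,*box[:2]); print(C[n])
P=tri(C["top"],C["side"]); Q=P[:,:3]; print(P,"edges",[np.linalg.norm(Q[i]-Q[i-1]) for i in range(4)],Q.mean(0))
for hw in(.0435,.044):
    def corners(p):
        yaw,t=p[3:5]; x=np.array([np.cos(t)*np.cos(yaw),np.cos(t)*np.sin(yaw),np.sin(t)]); y=np.array([-np.sin(yaw),np.cos(yaw),0])
        a,b=hw,hw-.011
        return p[:3]+np.array([a*x+b*y,a*x-b*y,-a*x-b*y,-a*x+b*y])
    f=lambda p:np.r_[(proj("top",corners(p))-C["top"]).ravel(),(proj("side",corners(p))-C["side"]).ravel()]
    r=least_squares(f,np.r_[Q.mean(0),.2,.4]); print("face",r.x[:3],np.degrees(r.x[3:]),"res",r.fun.round(2))
# model of cap: centroid of red disc+cylinder silhouettes by projecting outline, both views
a=np.linspace(0,6.283,60)
for x,y in((.475,.177),):
    X=np.r_[np.c_[x+.016*np.cos(a),y+.016*np.sin(a),0*a+.164],np.c_[x+.014*np.cos(a),y+.014*np.sin(a),0*a+.188]]
    for n in("top","side"): p=proj(n,X); print(n,p.min(0),p.max(0))
s=load("side0.png"); 
im=up("top0.png",390,130,425,170); print(im[::8,::8].max(2)[4:14,2:14])
E
```

```text
top 0 373 0.34970421266830454
top 1 483 0.3329957568736583
top 2 348 0.33794590768075516
top 3 491 0.32420626737367936
[[302.918  172.1355]
 [324.266  165.642 ]
 [332.2109 192.9613]
 [311.3094 199.3525]]
side 0 333 0.3901821519507243
side 1 650 0.4125130692857245
side 2 350 0.3802410537676797
side 3 698 0.4193769874803391
[[289.2716 185.6459]
 [299.3972 171.2803]
 [324.0228 186.9126]
 [314.6104 201.7346]]
[[ 0.5272  0.0264  0.1231  0.0003]
 [ 0.5461 -0.0379  0.1232  0.0004]
 [ 0.4663 -0.0616  0.0916  0.0003]
 [ 0.4474  0.0026  0.0913  0.0004]] edges [np.float64(0.08911787524804804), np.float64(0.06707263063145048), np.float64(0.08900275995141205), np.float64(0.06692890128470486)] [ 0.4967 -0.0176  0.1073]
face [ 0.4967 -0.0175  0.1076] [16.2619 19.9504] res [ 0.46  0.18 -0.18  0.44 -0.43 -0.05  0.14 -0.28  0.35 -0.02  0.04  0.43
 -0.41 -0.06 -0.2  -0.55]
face [ 0.4967 -0.0176  0.1075] [16.3671 20.3252] res [ 0.27  0.11 -0.07  0.24 -0.2  -0.01  0.07 -0.11  0.17 -0.01 -0.02  0.22
 -0.24 -0.03 -0.13 -0.29]
top [244.1238 182.8434] [255.9889 194.1255]
side [258.5048 204.6824] [270.2605 218.8886]
[[184 185 120 107 102 136 136 169 167 193 192 192]
 [186 188  99 111 109  90  88  86  89  92  94  92]
 [187 187 109 113 112  90  89  89  91  89 137  84]
 [184 186  90  87  86  91  89 170 158 148 129  96]
 [187 190  81  88  86  89  96 186 184 186  94  88]
 [172 169  81  82  81  85 104 191 188 176  81 101]
 [170 148  83  86  82  86 121 184 173 178  74 100]
 [186 140  89  81  83  87  91 122 156 158  75 115]
 [187 116  91  82  83  81  78  78  72  62  79 110]
 [186 117  89  83  86  86  81  67  66  65  76 120]]
```

Emit:
jog_arm(commands=[{"jaw": -1, "xyz": [0.554, 0.816, 0.04], "twist": 0}, {"jaw": -1, "xyz": [0.554, 0.816, 0.04], "twist": 0}, {"jaw": -1, "xyz": [0.554, 0.816, 0.04], "twist": 0}, {"jaw": -1, "xyz": [0.554, 0.816, 0.04], "twist": 0}, {"jaw": -1, "xyz": [0.554, 0.816, 0.04], "twist": 0}, {"jaw": -1, "xyz": [0.554, 0.816, 0.04], "twist": 0}, {"jaw": -1, "xyz": [0.554, 0.816, 0.04], "twist": 0}, {"jaw": -1, "xyz": [0.554, 0.816, 0.04], "twist": 0}, {"jaw": -1, "xyz": [0.554, 0.816, 0.04], "twist": 0}, {"jaw": -1, "xyz": [0.554, 0.816, 0.04], "twist": 0}, {"jaw": -1, "xyz": [0.554, 0.816, 0.04], "twist": 0}, {"jaw": -1, "xyz": [0.554, 0.816, 0.04], "twist": 0}, {"jaw": -1, "xyz": [0.554, 0.816, 0.04], "twist": 0}, {"jaw": -1, "xyz": [0.554, 0.816, 0.04], "twist": 0}])

```text
time_s: 1.27
position: [0.4207, -0.1988, 0.262]
eef_rot: [180.0, -0.0, -166.6]
wrist_force: [-0.5, 0.2, 0.0]
grip_width: 0.0002
gripper_force: 0.0
```

Run:
```python
from face import *
# cap top disc: bright red only
for n,box in(("top",(238,176,264,202)),("side",(250,200,280,226))):
    im=up(n+"0.png",*box); m=(im[:,:,2]>1.9*im[:,:,1])&(im[:,:,2]>80)&(im[:,:,2]>1.6*im[:,:,0])
    ys,xs=np.nonzero(m); print(n,full([xs.min(),ys.min()],*box[:2]),full([xs.max(),ys.max()],*box[:2]))
im=up("top0.png",390,130,425,170); poly=np.zeros(im.shape[:2],np.uint8)
b=proj("top",[(.6106+dx*np.cos(-.14)-dy*np.sin(-.14),-.3099+dx*np.sin(-.14)+dy*np.cos(-.14),.02) for dx,dy in((.035,.015),(.035,-.03),(-.025,-.03),(-.025,.015))]) 
cv2.fillPoly(poly,[np.int32((b-(390,130)+.5)*U)],1); m=(poly>0)&(im[:,:,2]>140)
c=max(cv2.findContours(m.astype(np.uint8),0,1)[0],key=cv2.contourArea); rc=cv2.minAreaRect(c)
B=onz("top",full(cv2.boxPoints(rc),390,130),.058); print(B.mean(0),[np.linalg.norm(B[i]-B[i-1]) for i in range(4)],[np.degrees(np.arctan2(*(B[i]-B[i-1])[[1,0]])) for i in range(4)])
print(sensors.read_state()["position"])
```

```text
top [243.625 183.625] [253.875 194.375]
side [258.875 206.125] [270.125 219.375]
[ 0.612  -0.3102  0.058 ] [np.float64(0.019727239512072604), np.float64(0.027878857788795938), np.float64(0.019770985031810188), np.float64(0.027880341576634896)] [np.float64(84.14334032001167), np.float64(-7.00687176387974), np.float64(-95.85500353533963), np.float64(172.90327023057034)]
[ 0.4207 -0.1988  0.262 ]
```

Emit:
jog_arm(commands=[{"jaw": -1, "xyz": [0.106, 0.754, 0], "twist": 0}, {"jaw": -1, "xyz": [0.106, 0.754, 0], "twist": 0}, {"jaw": -1, "xyz": [0.106, 0.754, 0], "twist": 0}, {"jaw": -1, "xyz": [0.106, 0.754, 0], "twist": 0}, {"jaw": -1, "xyz": [0.106, 0.754, 0], "twist": 0}, {"jaw": -1, "xyz": [0.106, 0.754, 0], "twist": 0}, {"jaw": -1, "xyz": [0.106, 0.754, 0], "twist": 0}, {"jaw": -1, "xyz": [0.106, 0.754, 0], "twist": 0}, {"jaw": -1, "xyz": [0.106, 0.754, 0], "twist": 0}, {"jaw": -1, "xyz": [0.106, 0.754, 0], "twist": 0}, {"jaw": -1, "xyz": [0.106, 0.754, 0], "twist": 0}, {"jaw": -1, "xyz": [0.106, 0.754, -0.06], "twist": 0}, {"jaw": -1, "xyz": [0.106, 0.754, -0.11], "twist": 0}, {"jaw": -1, "xyz": [0.106, 0.754, -0.11], "twist": 0}])

```text
time_s: 2.43
position: [0.4698, 0.1729, 0.2025]
eef_rot: [-179.8, -0.6, -167.0]
wrist_force: [-0.9, 0.1, -1.3]
grip_width: 0.0001
gripper_force: 0.0
```

Run:
```python
from h import *
a=snap("side","s1.png")[90:240,165:365,::-1]; cv2.imwrite("pics/s1c.png",cv2.resize(a,None,fx=4,fy=4,interpolation=2))
```

```text
(no output)
```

View pics/s1c.png

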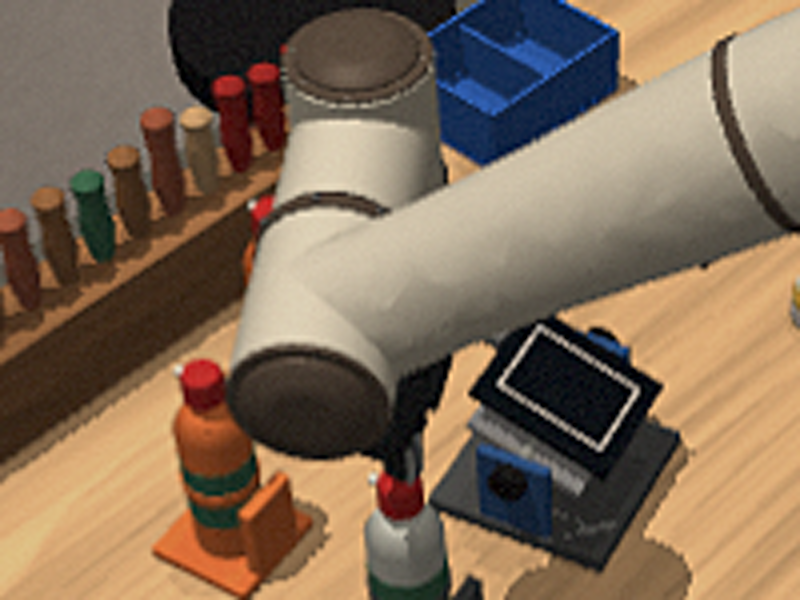

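The crop shows the closed fingertips centred on the grey can's cap, at crop (402,470). Next I press.

Emit:
jog_arm(commands=[{"jaw": -1, "xyz": [0, 0, -0.012], "twist": 0}, {"jaw": -1, "xyz": [0, 0, -0.02], "twist": 0}, {"jaw": -1, "xyz": [0, 0, -0.028], "twist": 0}, {"jaw": -1, "xyz": [0, 0, -0.028], "twist": 0}, {"jaw": -1, "xyz": [0, 0, -0.028], "twist": 0}])

```text
time_s: 2.9
position: [0.4739, 0.1763, 0.1947]
eef_rot: [-180.0, 0.1, -166.8]
wrist_force: [1.3, -3.4, 3.9]
grip_width: -0.0002
gripper_force: 2.3
```

Emit:
jog_arm(commands=[{"jaw": -1, "xyz": [0, 0, -0.006], "twist": 0}, {"jaw": -1, "xyz": [0, 0, -0.01], "twist": 0}, {"jaw": -1, "xyz": [0, 0, -0.01], "twist": 0}])

```text
time_s: 3.15
position: [0.474, 0.1764, 0.191]
eef_rot: [-179.9, 0.2, -166.7]
wrist_force: [-0.9, -3.7, 11.7]
grip_width: -0.0002
gripper_force: 5.9
```

Emit:
jog_arm(commands=[{"jaw": -1, "xyz": [0, 0, -0.004], "twist": 0}, {"jaw": -1, "xyz": [0, 0, -0.004], "twist": 0}])

```text
time_s: 3.32
position: [0.4741, 0.1764, 0.1909]
eef_rot: [-179.9, 0.2, -166.7]
wrist_force: [-5.9, -4.3, 20.8]
grip_width: -0.0001
gripper_force: 10.5
```

Emit:
jog_arm(commands=[{"jaw": -1, "xyz": [0, 0, 0.04], "twist": 0}, {"jaw": -1, "xyz": [0, 0, 0.1], "twist": 0}, {"jaw": -1, "xyz": [0, 0, 0.15], "twist": 0}, {"jaw": -1, "xyz": [0, 0, 0.15], "twist": 0}])

```text
time_s: 3.65
position: [0.4753, 0.1783, 0.267]
eef_rot: [179.8, 0.6, -166.7]
wrist_force: [0.3, 0.5, -0.3]
grip_width: -0.0001
gripper_force: 0.0
```

Emit:
jog_arm(commands=[{"jaw": 0.2, "xyz": [0.275, -0.976, 0.02], "twist": -0.117}, {"jaw": 0.2, "xyz": [0.275, -0.976, 0.02], "twist": -0.117}, {"jaw": 0.2, "xyz": [0.275, -0.976, 0.02], "twist": -0.117}, {"jaw": 0.2, "xyz": [0.275, -0.976, 0.02], "twist": -0.117}, {"jaw": 0.2, "xyz": [0.275, -0.976, 0.02], "twist": -0.117}, {"jaw": 0.2, "xyz": [0.275, -0.976, 0.02], "twist": -0.117}, {"jaw": 0.2, "xyz": [0.275, -0.976, 0.02], "twist": -0.117}, {"jaw": 0.2, "xyz": [0.275, -0.976, 0.02], "twist": -0.117}, {"jaw": 0.2, "xyz": [0.275, -0.976, 0.02], "twist": -0.117}, {"jaw": 0.2, "xyz": [0.275, -0.976, 0.02], "twist": -0.117}, {"jaw": 0.2, "xyz": [0.275, -0.976, 0.02], "twist": -0.117}, {"jaw": 0.2, "xyz": [0.275, -0.976, 0.02], "twist": -0.117}, {"jaw": 0.2, "xyz": [0.275, -0.976, 0.02], "twist": -0.117}, {"jaw": 0.2, "xyz": [0.275, -0.976, -0.05], "twist": -0.117}, {"jaw": 0.2, "xyz": [0.275, -0.976, -0.13], "twist": -0.117}, {"jaw": 0.2, "xyz": [0.275, -0.976, -0.21], "twist": -0.117}, {"jaw": 0.2, "xyz": [0.275, -0.976, -0.3], "twist": -0.117}, {"jaw": 0.2, "xyz": [0.275, -0.976, -0.3], "twist": -0.117}, {"jaw": 0.2, "xyz": [0.275, -0.976, -0.3], "twist": -0.117}])

```text
time_s: 5.23
position: [0.6089, -0.3105, 0.1082]
eef_rot: [179.9, -0.4, 172.2]
wrist_force: [0.5, -0.2, 0.7]
grip_width: 0.0512
gripper_force: 0.0
```

Run:
```python
from h import *
a=snap("side","s2.png")[60:210,250:400,::-1]; b=snap("top","t2.png")[100:200,340:440,::-1]
cv2.imwrite("pics/s2c.png",np.hstack([cv2.resize(a,(400,400)),cv2.resize(b,(400,400))]))
print(sensors.read_state()["position"])
```

```text
[ 0.61224346 -0.31175313  0.11386993]
```

View pics/s2c.png

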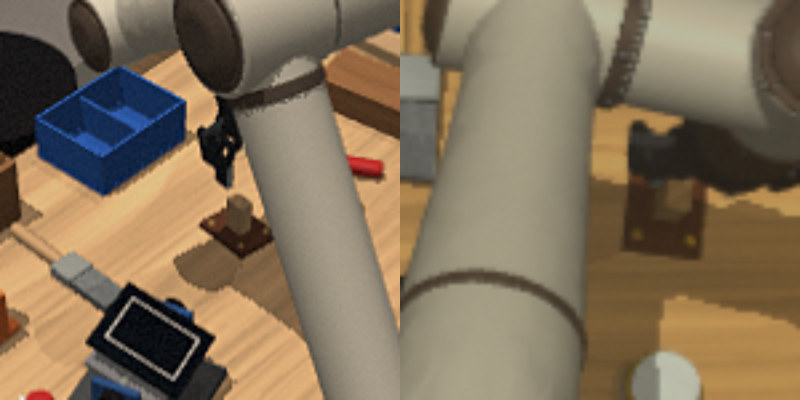

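The gripper stands over the grip, at left-panel (225,185) above the grip at (238,215), and the way down is clear. Next I descend and close.

Emit:
jog_arm(commands=[{"jaw": 0.2, "xyz": [-0.002, 0.002, -0.07], "twist": 0}, {"jaw": 0.2, "xyz": [-0.002, 0.002, -0.12], "twist": 0}, {"jaw": 0.2, "xyz": [-0.002, 0.002, -0.158], "twist": 0}, {"jaw": 0.2, "xyz": [-0.002, 0.002, -0.158], "twist": 0}, {"jaw": 0.2, "xyz": [-0.002, 0.002, -0.158], "twist": 0}, {"jaw": -1, "xyz": [-0.002, 0.002, -0.158], "twist": 0}, {"jaw": -1, "xyz": [-0.002, 0.002, -0.158], "twist": 0}, {"jaw": -1, "xyz": [-0.002, 0.002, -0.158], "twist": 0}, {"jaw": -1, "xyz": [-0.002, 0.002, -0.158], "twist": 0}, {"jaw": -1, "xyz": [-0.002, 0.002, -0.158], "twist": 0}])

```text
time_s: 6.17
position: [0.6115, -0.311, 0.0355]
eef_rot: [-179.9, 0.3, 172.2]
wrist_force: [-0.0, 0.3, 6.1]
grip_width: 0.0214
gripper_force: 60.0
```

Emit:
jog_arm(commands=[{"jaw": -1, "xyz": [0, 0, 0.06], "twist": 0}, {"jaw": -1, "xyz": [0, 0, 0.12], "twist": 0}, {"jaw": -1, "xyz": [0, 0, 0.19], "twist": 0}, {"jaw": -1, "xyz": [0, 0, 0.26], "twist": 0}, {"jaw": -1, "xyz": [0, 0, 0.33], "twist": 0}, {"jaw": -1, "xyz": [-0.03, 0.08, 0.33], "twist": 0.0345}, {"jaw": -1, "xyz": [-0.06, 0.15, 0.33], "twist": 0.06}, {"jaw": -1, "xyz": [-0.08, 0.22, 0.33], "twist": 0.08}, {"jaw": -1, "xyz": [-0.11, 0.29, 0.33], "twist": 0.1}, {"jaw": -1, "xyz": [-0.14, 0.36, 0.33], "twist": 0.12}, {"jaw": -1, "xyz": [-0.16, 0.43, 0.33], "twist": 0.1345}, {"jaw": -1, "xyz": [-0.19, 0.5, 0.33], "twist": 0.1345}, {"jaw": -1, "xyz": [-0.21, 0.56, 0.33], "twist": 0.1345}, {"jaw": -1, "xyz": [-0.217, 0.591, 0.33], "twist": 0.1345}, {"jaw": -1, "xyz": [-0.217, 0.591, 0.33], "twist": 0.1345}, {"jaw": -1, "xyz": [-0.217, 0.591, 0.33], "twist": 0.1345}, {"jaw": -1, "xyz": [-0.217, 0.591, 0.33], "twist": 0.1345}, {"jaw": -1, "xyz": [-0.217, 0.591, 0.33], "twist": 0.1345}])

```text
time_s: 7.67
position: [0.5011, -0.0157, 0.1973]
eef_rot: [-180.0, -0.0, -163.7]
wrist_force: [-0.4, 0.1, -2.4]
grip_width: 0.0214
gripper_force: 59.2
```

Run:
```python
from h import *
a=snap("side","s3.png")[90:240,220:420,::-1]; cv2.imwrite("pics/s3c.png",cv2.resize(a,None,fx=4,fy=4,interpolation=2))
s=sensors.read_state();print([np.round(s[k],4) for k in("position","eef_rot","wrist_force","torque","time_s")])
p=s["position"]; c,sn=np.cos(.286),np.sin(.286)
X=[p+np.array([dx*c-dy*sn,dx*sn+dy*c,-.0255]) for dx,dy in((.042,.032),(.042,-.032),(-.042,-.032),(-.042,.032))]
print(((proj("side",X)-(220,90)+.5)*4).round())
```

```text
[array([ 0.5011, -0.0158,  0.1972]), array([ 1.799985e+02, -1.980000e-02, -1.637197e+02]), array([ 0.4053, -0.5606, -1.1483]), array([ 0.0022, -0.0316,  0.0412]), np.float64(7.7167)]
[[271. 335.]
 [311. 280.]
 [413. 315.]
 [376. 371.]]
```

View pics/s3c.png

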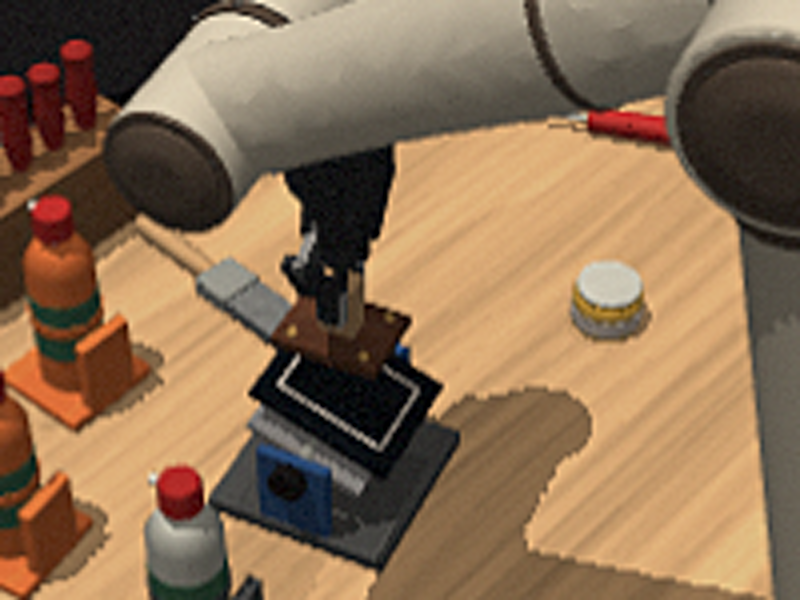

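The plate hangs level over the stage with its corners at crop (272,338), (412,318) and (376,375), as predicted, and the cap is back up. Next I bring the far edge to the glass gently and watch the moment, to see whether the sample pivots in the pads.

Emit:
jog_arm(commands=[{"jaw": -1, "xyz": [0.002, 0, -0.04], "twist": 0}, {"jaw": -1, "xyz": [0.002, 0, -0.068], "twist": 0}, {"jaw": -1, "xyz": [0.002, 0, -0.076], "twist": 0}, {"jaw": -1, "xyz": [0.002, 0, -0.076], "twist": 0}, {"jaw": -1, "xyz": [0.002, 0, -0.076], "twist": 0}])

```text
time_s: 8.13
position: [0.5013, -0.0158, 0.1595]
eef_rot: [-180.0, -0.2, -163.7]
wrist_force: [-2.6, -1.1, 0.6]
grip_width: 0.021
gripper_force: 59.6
```

```bash
cat > st.py <<'E'
from h import *
s=sensors.read_state();print([np.round(s[k],4).tolist() for k in("position","eef_rot","wrist_force","torque","time_s")])
E
python3 st.py
```

```text
[[0.5013, -0.0158, 0.1595], [-179.9798, -0.1533, -163.6797], [-2.6367, -1.0825, 0.5788], [-0.4351, 0.669, 0.0046], 8.1333]
```

Emit:
jog_arm(commands=[{"jaw": -1, "xyz": [-0.005, -0.0015, -0.005], "twist": 0}, {"jaw": -1, "xyz": [-0.01, -0.003, -0.01], "twist": 0}, {"jaw": -1, "xyz": [-0.01, -0.003, -0.01], "twist": 0}, {"jaw": -1, "xyz": [-0.01, -0.003, -0.01], "twist": 0}])

```text
time_s: 8.47
position: [0.4984, -0.0162, 0.1557]
eef_rot: [-180.0, 0.2, -163.6]
wrist_force: [0.9, -0.4, 3.6]
grip_width: 0.0211
gripper_force: 60.0
```

```bash
python3 st.py
```

```text
[[0.4984, -0.0162, 0.1557], [-179.9584, 0.2478, -163.5974], [0.9298, -0.4076, 3.5848], [-0.1244, -0.7242, -0.025], 8.4667]
```

Emit:
jog_arm(commands=[{"jaw": -1, "xyz": [-0.005, -0.0015, -0.005], "twist": 0}, {"jaw": -1, "xyz": [-0.01, -0.003, -0.01], "twist": 0}, {"jaw": -1, "xyz": [-0.01, -0.003, -0.01], "twist": 0}, {"jaw": -1, "xyz": [-0.01, -0.003, -0.01], "twist": 0}])

```text
time_s: 8.8
position: [0.4935, -0.0175, 0.1506]
eef_rot: [-180.0, 0.2, -163.6]
wrist_force: [0.6, 0.3, 6.3]
grip_width: 0.0215
gripper_force: 60.3
```

Run:
```python
exec(open("st.py").read())
a=snap("side","s4.png")[130:230,250:350,::-1]; cv2.imwrite("pics/s4c.png",cv2.resize(a,(600,600),interpolation=2))
```

```text
[[0.4935, -0.0175, 0.1506], [-179.9675, 0.2449, -163.5785], [0.6277, 0.332, 6.257], [0.1667, -0.5392, 0.0445], 8.8]
```

View pics/s4c.png

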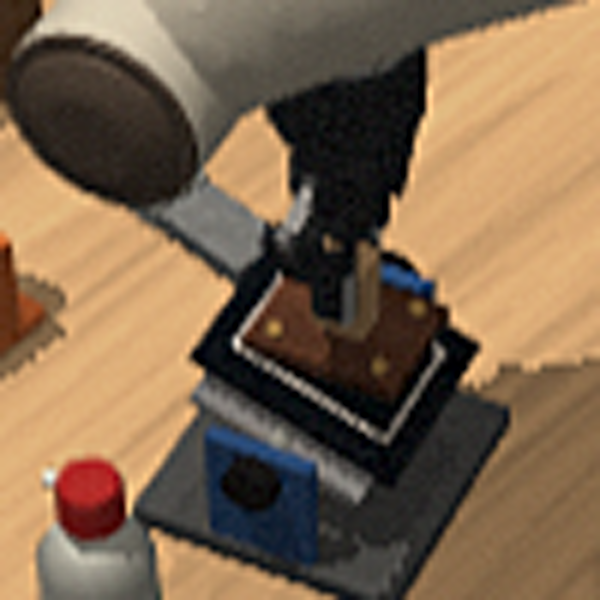

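The plate has begun to pivot: its left edge runs (240,338) to (385,403), with the frame edge at (238,343) to (383,438). I'll continue along the same diagonal, keeping the force under about 10 N.

Emit:
jog_arm(commands=[{"jaw": -1, "xyz": [-0.006, -0.002, -0.004], "twist": 0}, {"jaw": -1, "xyz": [-0.012, -0.0035, -0.008], "twist": 0}, {"jaw": -1, "xyz": [-0.012, -0.0035, -0.008], "twist": 0}, {"jaw": -1, "xyz": [-0.012, -0.0035, -0.008], "twist": 0}])

```text
time_s: 9.18
position: [0.4881, -0.0191, 0.1471]
eef_rot: [-180.0, 0.3, -163.6]
wrist_force: [1.5, 0.1, 6.8]
grip_width: 0.021
gripper_force: 60.5
```

```bash
cat > tilt.py <<'E'
from h import *
# predict side-view plate corners (top surface z=.010) for tilts, in full px
def plate(p,tilt,yaw=np.radians(16.4),h=.0435,zs=.010):
    t=np.radians(tilt);u=np.array([np.cos(yaw),np.sin(yaw),0]);y=np.array([-np.sin(yaw),np.cos(yaw),0]);z=np.array([0,0,1.])
    x=np.cos(t)*u+np.sin(t)*z; n=-np.sin(t)*u+np.cos(t)*z; piv=np.array(p)+[0,0,.008]
    return np.array([piv+a*x+b*y+(zs-h)*n for a,b in((.042,.032),(.042,-.032),(-.042,-.032),(-.042,.032))])
def edge(f):
    # bottom-left & right-end corner of brown plate in side view
    im=load(f); m=((im[:,:,2].astype(int)>im[:,:,0]*1.7)&(im[:,:,2]>55)&(im[:,:,2]<140)).astype(np.uint8); m[:, :280]=0;m[:,335:]=0;m[:172]=0;m[205:]=0
    return m
E
python3 - <<'E'
exec(open("st.py").read())
from tilt import *
for t in(0,5,8,12,16,21): print(t,((proj("side",plate([.4935,-.0175,.1506],t))-(250,130)+.5)*6).round().tolist())
snap("side","s5.png"); m=edge("s5.png"); c=max(cv2.findContours(m,0,1)[0],key=cv2.contourArea); h=cv2.approxPolyN(cv2.convexHull(c),5,ensure_convex=True).reshape(-1,2); print(h.tolist())
p=s["position"]
for t in(0,8,12,16,21): print(t,proj("side",plate(p,t)).round(1).tolist())
E
```

```text
[[0.4881, -0.0191, 0.1471], [-179.9525, 0.3415, -163.5534], [1.4758, 0.092, 6.8298], [0.2711, -0.7148, 0.0296], 9.1833]
0 [[244.0, 335.0], [301.0, 253.0], [452.0, 304.0], [397.0, 389.0]]
5 [[238.0, 328.0], [296.0, 246.0], [446.0, 307.0], [392.0, 392.0]]
8 [[236.0, 324.0], [294.0, 241.0], [443.0, 308.0], [388.0, 393.0]]
12 [[232.0, 318.0], [290.0, 236.0], [437.0, 310.0], [383.0, 395.0]]
16 [[229.0, 312.0], [288.0, 230.0], [432.0, 311.0], [377.0, 396.0]]
21 [[226.0, 305.0], [285.0, 223.0], [425.0, 313.0], [370.0, 397.0]]
[[305, 192], [291, 187], [298, 178], [313, 171], [325, 187]]
0 [[291.8, 186.7], [301.4, 173.0], [326.5, 181.5], [317.4, 195.7]]
8 [[290.5, 184.9], [300.1, 171.1], [324.9, 182.3], [315.9, 196.5]]
12 [[289.9, 183.9], [299.6, 170.2], [324.1, 182.6], [315.0, 196.7]]
16 [[289.4, 182.9], [299.1, 169.2], [323.2, 182.8], [314.1, 196.9]]
21 [[288.9, 181.7], [298.6, 168.0], [322.0, 183.0], [312.9, 197.1]]
```

The force reading shows friction on the glass of at least 0.6, so a sample at rest won't slide at 21°. The sample barely pivots in the tight grip, though.

The grip's faces are parallel, so the pads can hold it at any pitch. I'll unload, set the far edge at its final line, ease the jaws briefly so the sample lies flush, and re-grip there.

Emit:
jog_arm(commands=[{"jaw": -1, "xyz": [0.005, 0.001, 0.02], "twist": 0}, {"jaw": -1, "xyz": [0.012, 0.0015, 0.04], "twist": 0}, {"jaw": -1, "xyz": [0.012, 0.0015, 0.04], "twist": 0}, {"jaw": -1, "xyz": [0.012, 0.0015, 0.04], "twist": 0}])

```text
time_s: 9.57
position: [0.4911, -0.0188, 0.1646]
eef_rot: [180.0, -0.1, -163.7]
wrist_force: [0.4, 0.4, -2.4]
grip_width: 0.0215
gripper_force: 59.5
```

```bash
python3 st.py
```

```text
[[0.4911, -0.0188, 0.1646], [179.9509, -0.0942, -163.656], [0.4497, 0.4462, -2.379], [-0.0521, 0.0391, 0.0262], 9.5667]
```

Emit:
jog_arm(commands=[{"jaw": -1, "xyz": [0.006, 0.001, -0.004], "twist": 0}, {"jaw": -1, "xyz": [0.006, 0.001, -0.009], "twist": 0}, {"jaw": -1, "xyz": [0.006, 0.001, -0.012], "twist": 0}, {"jaw": -1, "xyz": [0.006, 0.001, -0.012], "twist": 0}])

```text
time_s: 9.9
position: [0.4944, -0.0185, 0.1584]
eef_rot: [180.0, -0.1, -163.6]
wrist_force: [-1.7, 0.7, 0.3]
grip_width: 0.0212
gripper_force: 59.5
```

```bash
python3 st.py
```

```text
[[0.4944, -0.0185, 0.1584], [179.9874, -0.1165, -163.6314], [-1.7056, 0.6659, 0.2538], [0.159, 0.2399, 0.0071], 9.9]
```

Emit:
jog_arm(commands=[{"jaw": -0.35, "xyz": [0, 0, 0], "twist": 0}, {"jaw": -0.35, "xyz": [-0.012, -0.0035, -0.018], "twist": 0}, {"jaw": -0.35, "xyz": [-0.025, -0.007, -0.036], "twist": 0}, {"jaw": -0.35, "xyz": [-0.025, -0.007, -0.036], "twist": 0}, {"jaw": -1, "xyz": [-0.025, -0.007, -0.036], "twist": 0}, {"jaw": -1, "xyz": [-0.025, -0.007, -0.036], "twist": 0}, {"jaw": -1, "xyz": [-0.025, -0.007, -0.036], "twist": 0}, {"jaw": -1, "xyz": [-0.025, -0.007, -0.036], "twist": 0}])

```text
time_s: 10.57
position: [0.4829, -0.0218, 0.1417]
eef_rot: [-180.0, 0.0, -163.6]
wrist_force: [0.4, -0.4, 0.1]
grip_width: 0.0213
gripper_force: 59.9
```

Run:
```python
exec(open("st.py").read())
from tilt import *
p=s["position"]
a=snap("side","s6.png")[150:215,270:350,::-1]; b=snap("top","t6.png")[150:215,285:365,::-1]
g=[cv2.resize(i,(400,325),interpolation=2) for i in(a,b)]
cv2.imwrite("pics/c6.png",np.hstack(g))
print("side",((proj("side",plate([.4819,-.022,.1402],20.8))-(270,150)+.5)*5).round().tolist())
```

```text
[[0.4829, -0.0218, 0.1417], [-179.9915, 0.0322, -163.6203], [0.4437, -0.4139, 0.0798], [-0.0903, 0.1658, 0.0648], 10.5667]
side [[108.0, 172.0], [157.0, 103.0], [273.0, 178.0], [228.0, 248.0]]
```

View pics/c6.png

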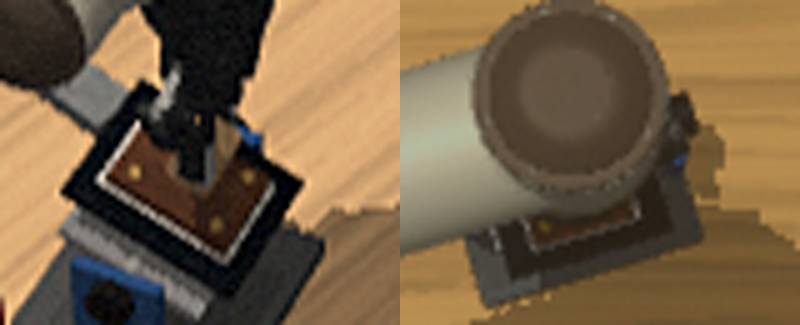

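The sample lies flush inside the frame: the white line shows along the left (100,180)–(225,258), near (225,258)–(272,190) and far (100,180)–(140,125) sides. Next I check the margins numerically.

Run:
```python
from h import *
yaw,t=np.radians(16.4),np.radians(20.8)
u=np.array([np.cos(yaw),np.sin(yaw),0]);y=np.array([-np.sin(yaw),np.cos(yaw),0]);z=np.array([0,0,1.])
x=np.cos(t)*u+np.sin(t)*z;n=-np.sin(t)*u+np.cos(t)*z;F=np.array([.4967,-.0176,.1075])
def prof(f,cam,mk,rng,span):
    im=load(f).astype(np.float32); acc=[]
    for s in span:
        p=proj(cam,[mk(r,s) for r in rng]).astype(np.float32); acc.append(cv2.remap(im,p[:,None,0],p[:,None,1],1)[:,0])
    return np.mean(acc,0)
for f,name,mk,span,c in(("s6.png","left y+",lambda r,s:F+s*x+r*y,np.linspace(-.03,.03,25),.032),("s6.png","near x-",lambda r,s:F-r*x+s*y,np.linspace(-.02,.02,20),.042),("s6.png","far x+",lambda r,s:F+r*x+s*y,np.linspace(.022,.03,8),.042),("s6.png","right y-",lambda r,s:F+s*x-r*y,np.linspace(-.036,-.02,10),.032),("t6.png","near x- top",lambda r,s:F-r*x+s*y,np.linspace(-.03,.025,20),.042),("t6.png","right y- top",lambda r,s:F+s*x-r*y,np.linspace(-.038,-.03,8),.032),("t6.png","left y+ top",lambda r,s:F+s*x+r*y,np.linspace(-.038,-.032,8),.032)):
    rng=c+np.arange(-8,9)*.001; P=prof(f,f[0]=="s" and "side" or "top",mk,rng,span)
    print(name); print("  R",P[:,2].round().astype(int).tolist()); print("  B",P[:,0].round().astype(int).tolist())
```

```text
left y+
  R [64, 58, 50, 45, 45, 56, 76, 99, 118, 128, 127, 117, 96, 68, 39, 18, 8]
  B [24, 20, 16, 14, 18, 31, 52, 76, 95, 106, 107, 100, 84, 61, 38, 20, 12]
near x-
  R [53, 52, 52, 53, 52, 51, 47, 47, 56, 76, 97, 102, 87, 57, 28, 10, 4]
  B [21, 20, 20, 20, 18, 17, 17, 23, 40, 64, 85, 90, 77, 51, 27, 12, 9]
far x+
  R [70, 65, 64, 63, 65, 69, 77, 92, 120, 154, 180, 170, 123, 68, 29, 12, 8]
  B [32, 29, 28, 27, 26, 28, 34, 52, 87, 125, 153, 148, 110, 65, 33, 21, 17]
right y-
  R [55, 59, 65, 70, 75, 79, 80, 80, 77, 72, 66, 60, 53, 46, 38, 31, 24]
  B [21, 22, 25, 27, 29, 31, 31, 31, 30, 27, 25, 22, 18, 16, 15, 15, 14]
near x- top
  R [56, 54, 52, 52, 53, 55, 57, 59, 62, 64, 66, 65, 60, 53, 46, 41, 39]
  B [29, 26, 25, 24, 23, 23, 24, 27, 31, 35, 41, 44, 43, 37, 30, 25, 23]
right y- top
  R [56, 56, 56, 56, 57, 58, 61, 64, 67, 68, 67, 64, 57, 49, 43, 40, 40]
  B [29, 28, 28, 28, 28, 29, 32, 38, 44, 49, 50, 48, 40, 32, 25, 22, 21]
left y+ top
  R [73, 69, 64, 59, 56, 56, 59, 64, 70, 73, 73, 66, 57, 49, 43, 41, 41]
  B [25, 24, 24, 23, 23, 23, 27, 33, 43, 51, 56, 53, 44, 36, 30, 28, 27]
```

The margins are even within about 1 mm. Next I push along the glass normal.

Emit:
jog_arm(commands=[{"jaw": -1, "xyz": [0.001, 0.0003, -0.003], "twist": 0}, {"jaw": -1, "xyz": [0.002, 0.0006, -0.006], "twist": 0}, {"jaw": -1, "xyz": [0.0035, 0.001, -0.009], "twist": 0}, {"jaw": -1, "xyz": [0.005, 0.0015, -0.013], "twist": 0}, {"jaw": -1, "xyz": [0.005, 0.0015, -0.013], "twist": 0}, {"jaw": -1, "xyz": [0.005, 0.0015, -0.013], "twist": 0}, {"jaw": -1, "xyz": [0.005, 0.0015, -0.013], "twist": 0}])

```text
time_s: 11.25
position: [0.4852, -0.0211, 0.1352]
eef_rot: [-180.0, 0.0, -163.6]
wrist_force: [-0.5, 0.7, 5.9]
grip_width: 0.0215
gripper_force: 60.7
```

```bash
python3 st.py
```

```text
[[0.4852, -0.0211, 0.1352], [-179.9852, 0.0242, -163.6124], [-0.5129, 0.7094, 5.9489], [0.0705, 0.6102, 0.0205], 11.25]
```

Run:
```python
from h import *
from scipy.optimize import minimize_scalar
im1=np.mean([cams.read_camera("side").astype(np.float32) for _ in range(4)],0)[:,:,::-1]
cv2.imwrite("pics/s7.png",im1); im0=load("s6.png").astype(np.float32)
yaw,t=np.radians(16.4),np.radians(20.8)
u=np.array([np.cos(yaw),np.sin(yaw),0]);y=np.array([-np.sin(yaw),np.cos(yaw),0]);z=np.array([0,0,1.])
x=np.cos(t)*u+np.sin(t)*z;n=-np.sin(t)*u+np.cos(t)*z;F=np.array([.4967,-.0176,.1075])
def patch(im,d,pts):
    p=proj("side",pts-d*n).astype(np.float32); return cv2.remap(im,p[:,None,0],p[:,None,1],cv2.INTER_CUBIC)[:,0]
A=np.arange(-.04,.0401,.001);r=np.arange(-.006,.007,.001)
L=np.array([F+a*x+(.0335+b)*y for a in A for b in r]); N=np.array([F-(.0445+b)*x+a*y for a in np.arange(-.03,.031,.001) for b in r])
PL=np.array([F+.010*n+a*x+(.032+b)*y for a in A[:70] for b in np.arange(-.012,.004,.001)])
for nm,P in(("left",L),("near",N),("plate",PL)):
    T=patch(im0,0,P); c=[(np.mean((patch(im1,d,P)-T)**2),round(d*1000,1)) for d in np.arange(-.002,.0141,.0005)]; print(nm,sorted(c)[:4])
exec(open("st.py").read())
```

```text
left [(np.float32(125.67488), np.float64(7.0)), (np.float32(141.96524), np.float64(6.5)), (np.float32(245.466), np.float64(7.5)), (np.float32(294.4732), np.float64(6.0))]
near [(np.float32(38.873844), np.float64(0.5)), (np.float32(42.617424), np.float64(1.0)), (np.float32(44.984756), np.float64(0.0)), (np.float32(53.653973), np.float64(1.5))]
plate [(np.float32(38.486637), np.float64(7.0)), (np.float32(38.940613), np.float64(6.5)), (np.float32(45.769207), np.float64(7.5)), (np.float32(47.36311), np.float64(6.0))]
[[0.4853, -0.0211, 0.1353], [-179.9844, 0.0344, -163.6086], [-2.3244, 0.9738, 4.5276], [0.1031, 0.6304, 0.063], 11.45][ WARN:0@2.126] global loadsave.cpp:1063 imwrite_ Unsupported depth image for selected encoder is fallbacked to CV_8U.
```

Run:
```python
from h import *
cv2.imwrite("pics/c7.png",cv2.resize(load("s7.png")[150:220,240:350],None,fx=7,fy=7,interpolation=2))
```

```text
(no output)
```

View pics/c7.png

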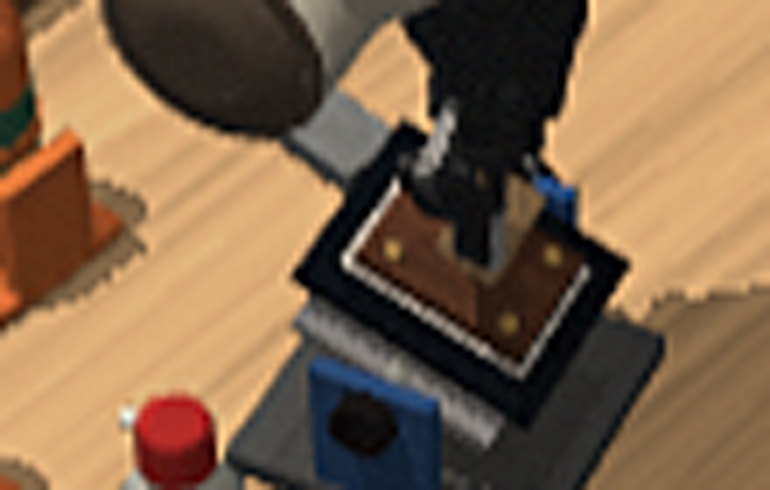

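The sample is square and flush in the frame, whose corners are at (345,262), (520,375) and (588,268). The glass is in by about 6.8 mm, and the cap is up at (175,435). I'll hand in.

```bash
python3 -c "
from cell import workorder; print(workorder.hand_in())"
```

```text
the job is handed in; nothing more can be done
None
```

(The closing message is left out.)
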